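# Draw a cast planter from its sloping mould

## Robot

A 6-joint arm with a two-finger parallel gripper is mounted at the origin on a cart in front of the work surface, level with it; the furniture and walls round the work are solid. World frame = base frame: x ahead of the robot, y to its left, z up, the work surface at z = 0. Lengths are in m, angles in rad, forces in N, time in s.
With the tool pointing down it reaches from about 0.325 to 0.85 m from the base axis. Payload 4.4 kg.
Tool frame: the origin (TCP) lies between the finger pads; the fingertips stand 14 mm ahead of it and the grasp point (between the pads) lies 5 mm behind it; z points along the fingers, y is the line along which they close (so a half turn about z gives the same grasp; the last joint's range is limited). The gripper opens to 94 mm and grips with 3 to 60 N. Pads are 16 mm wide; open, the fingers measure 119 mm over their backs; the gripper's body (75 mm by 177 mm) begins 78 mm behind the grasp point.
Start: joints at [1.006, 0.207, 1.542, -0, 1.393, -0.15], TCP at [0.232, 0.526, 0.219] pointing down, gripper open.
Joint ranges: [-2.73, 2.73], [-0.86, 2.22], [0.23, 2.46], [-1.11, 4.25], [0.08, 2.63], [-2.82, 2.82]. Speed limits (rad/s): [2.79, 2.79, 3.14, 3.14, 3.14, 3.14].

## Interface

Orientations are given as a unit quaternion [w, x, y, z].
In Python, from plant import r gives the robot as it stands.
- The arm moves only by the shell command python3 drive.py [OPENING] [FORCE], which reads ROWS from standard input. ROWS is a JSON list of rows, 1 to 10 of them, each an object with the fields xyz (a list: dx, dy, dz in cm), rotvec (a list: a rotation vector rx, ry, rz in rad); a field left out counts as zero; each row shifts and turns the commanded pose from where the row before left it, along the tool's axes as they then stand; what a row does not reach is not made up. A row lasts 1/10 s, in which the tool goes at most 0.05 m and 0.15 rad, less where a joint would pass 70% of its speed; a pose out of reach is approached as far as the arm can. OPENING is the finger opening in m, set as the command begins (- or left out keeps the last). The fingers move at their own pace and stop on an object; FORCE is the grip in N (left out, the last holds). Time passes only in rows, so rows that do not move let the fingers close. It prints the time, the measured TCP pose, the force, the opening and the grip force at its end. Input that does not fit is refused with a message, and nothing moves.
- r.state(): the state, without advancing time (a new reading comes with each control period).
- r.capture(name): name is "scene" or "side" or "wrist"; returns a dict with "image" (384x512x3 uint8, red, green, blue), "vertical_fov" (degrees; the focal length in pixels is half the picture's height over the tangent of half this angle, whatever the lens; pixels are square), "cx", "cy" (the principal point, pixels), "extrinsics" (4x4, takes a point from world to camera coordinates). Camera axes: x right, y down, z forward; pixel columns grow to the right and rows downward; lengths in m; the calibration is good to about 2 mm. A picture is of the moment at which its call begins. There is no depth.
- r.hand_in(): hands the job in; it is judged then, once.
The state is a dict: "clock": time; "joints": joint angles; "joint_velocities": joint speeds; "joint_torque": joint torques, N m; "ee_pos": TCP position; "tool_rot": TCP orientation; "wrist_force": force on the tool from outside, world axes, zero at the start; "ft_torque": the same for the moment, N m; "gripper_width": finger opening in m; "grip_force": force on a finger pad.
Only numpy, scipy, OpenCV 4.12 (cv2) and the standard library are available. Lean on these libraries where they do the work, as an engineer would, in place of code of your own. Each camera call takes 0.05 s, during which the arm holds its last target. There are 200 camera calls.

## Task

One of the two plaster moulds on the sloping rest still holds an oblong clay planter: draw it straight out along the slanting axis of its mould, without wrenching it against the plaster. Then stand it upright on the round wooden bat, mouth up and clear of the squat pot already there; set it down rather than drop it, and leave everything else where it is.

Things in the scene. Friction and masses are not known exactly. Their poses are not given: they have to be found in the camera images.
- planter: The cast: brown unglazed clay planter, an oblong open trough with rounded corners, rigid, 70 mm high; rim 52 mm along its x by 104 mm along its y, foot 42 by 94, wall 6 mm; 0.15 to 0.31 kg. Origin at the centre of its foot, z along its axis to the mouth. It sits loosely (2 mm of play) in its mould; its top 18 mm stand proud of the mould's face, to be gripped across the 52 mm width.
- mould_full: Fixed off-white plaster block holding the planter: 68 mm tall, 104 mm (x) by 138 mm (y), rounded, flat upper face, tapered oblong cavity 52 mm deep. Origin at the centre of its foot. Body z is vertical, but the mould's axis leans 0.64 rad (37 deg) from vertical towards body -x (roughly towards the robot); the planter draws freely along that axis and is clear after 52 mm.
- mould_empty: A second, equal mould, empty, beside the first along the rest's y (centres 142 mm apart), same kind of frame; which of the two is left and which right varies.
- rest: Fixed sloping wooden rest that carries both moulds, 296 mm wide (y), about 120 mm deep (x), about 95 mm high at its back. Origin at table level under the middle of the slope, which falls towards -x. The rest and the bat may change sides.
- bat: Round wooden ware bat, 204 mm across, 10 mm thick, fixed flat on the table. Origin at the centre of its underside, z up.
- squat_pot: Round unglazed clay pot, 62 mm across, 64 mm high, narrower at the neck, loose, standing on the bat 45 to 60 mm off its centre. Origin at the centre of its foot. To be left alone.
- pouring_ring: Oblong plaster pouring ring, already taken off the mould, lying flat on the table near the robot, 104 by 138 mm, 22 mm high, loose. Origin at the centre of its underside. To be left alone.
- rib: Flat wooden throwing rib, 40 x 104 x 8 mm, lying on the table, loose. Origin at the centre of its underside. To be left alone.
- trim_tool: Wire loop tool with wooden handle, 27 x 160 x 13 mm, lying on the table, loose. Origin at the centre of its underside. To be left alone.

How it is judged:
By the outcome, as a careful person would: the job done as asked, in the order asked, and still so for the second after the job is handed in, with the robot touching nothing.
It also fails if it takes over 37 s, if anything falls off the work surface, if the arm or the gripper's body presses on something with over 40 N, if the wrist force passes 120 N, or if a joint passes its speed limit or range.

## Working session

There is one attempt and no reset: what is moved stays moved. The work goes in short steps, Python scripts to look and compute and a shell command to move; the robot and the scene stay as the last step left them, time stands still between calls to the robot, and variables do not carry over. Pictures are saved under pics/ and viewed, at most 10 in all, crops included, and the job is handed in when it is done.

```bash
ls; mkdir -p pics; python3 - <<'E'
from plant import r
import cv2,pickle
d={}
for n in("scene","side","wrist"):
    c=r.capture(n); d[n]=c
    cv2.imwrite(f"pics/{n}0.png",c["image"][:,:,::-1]); print(n,c["vertical_fov"],c["cx"],c["cy"],c["extrinsics"])
pickle.dump(d,open("c0.pkl","wb"))
print(r.state())
E
```

```text
drive.py
pics
plant.py
scene 45.08496739217931 256.0868379145635 195.8185764137662 [[ 0.50042696 -0.86563914 -0.01554809 -0.28322971]
 [-0.52188236 -0.28727439 -0.80318879  0.34096254]
 [ 0.69080508  0.41005159 -0.59552164  0.80977388]
 [ 0.          0.          0.          1.        ]]
side 46.46324211318448 258.33000811236354 194.9875700977758 [[-7.04779731e-01  7.09425293e-01 -1.13353681e-03  3.76363629e-01]
 [ 6.02925157e-01  5.98133444e-01 -5.27937154e-01 -2.59704586e-01]
 [-3.73853964e-01 -3.72762843e-01 -8.49282684e-01  1.54248148e+00]
 [ 0.00000000e+00  0.00000000e+00  0.00000000e+00  1.00000000e+00]]
wrist 64.60281044915112 254.37639440658282 189.6538782909152 [[ 0.40290594  0.91523909 -0.00205335 -0.5733484 ]
 [ 0.88820975 -0.3904639   0.24211852 -0.02485782]
 [ 0.22079458 -0.09937479 -0.97024451  0.38950109]
 [ 0.          0.          0.          1.        ]]
{'clock': 0.15, 'joints': array([ 1.00548562e+00,  2.07253572e-01,  1.54259330e+00,  3.89646683e-06,
        1.39352247e+00, -1.50502695e-01]), 'joint_velocities': array([-0.00121761, -0.00118078, -0.00563621, -0.00074805, -0.00094308,
        0.00054966]), 'joint_torque': array([ 3.27587641e-04, -3.71311426e+01, -2.81814462e+01,  6.97550643e-02,
        3.26867891e-02, -8.32183491e-05]), 'ee_pos': array([0.23142059, 0.52572224, 0.2185563 ]), 'tool_rot': array([-3.12995743e-04,  2.05920492e-01,  9.78568322e-01, -8.31380428e-04]), 'wrist_force': array([ 0.51491009,  1.12970777, -1.04576716]), 'ft_torque': array([ 0.04838865, -0.00597639, -0.01190859]), 'grip_force': 0.0, 'gripper_width': 0.09410236459306355}
```

View pics/scene0.png

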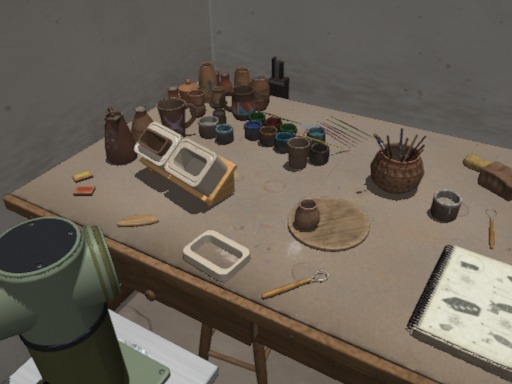

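View pics/side0.png

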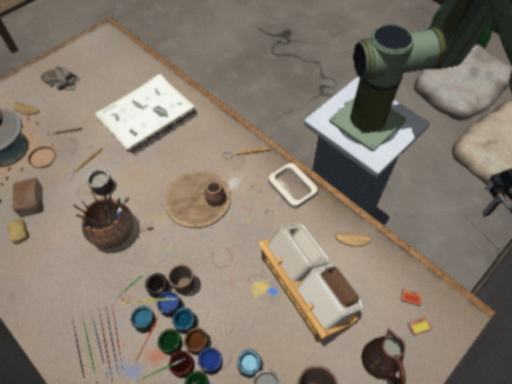

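The scene view shows the rest with moulds around (185,165), the bat at (329,222) with the pot at (307,215), the ring at (216,255), and tools. The side view shows the planter, brown, in the left (+y) mould at about (340,285). I'll enlarge both.

```bash
python3 - <<'E'
import cv2
a=cv2.imread("pics/scene0.png")[110:260,120:250]; b=cv2.imread("pics/side0.png")[215:345,250:370]
a=cv2.resize(a,(520,600),interpolation=cv2.INTER_CUBIC); cv2.imwrite("pics/a1.png",a)
b=cv2.resize(b,(552,598),interpolation=cv2.INTER_CUBIC); cv2.imwrite("pics/b1.png",b)
E
```

```text
(no output)
```

View pics/a1.png

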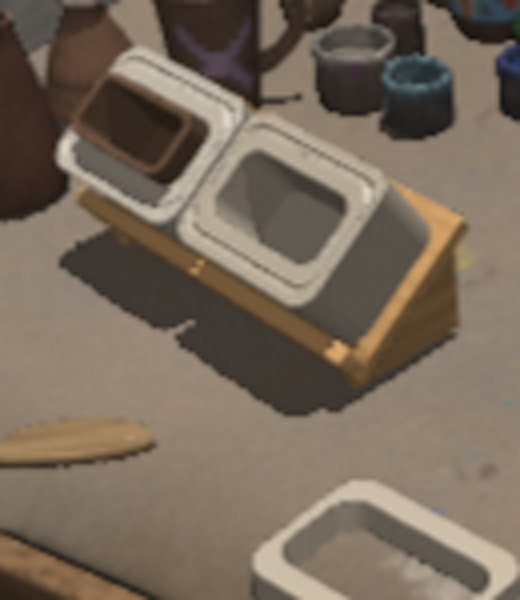

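View pics/b1.png

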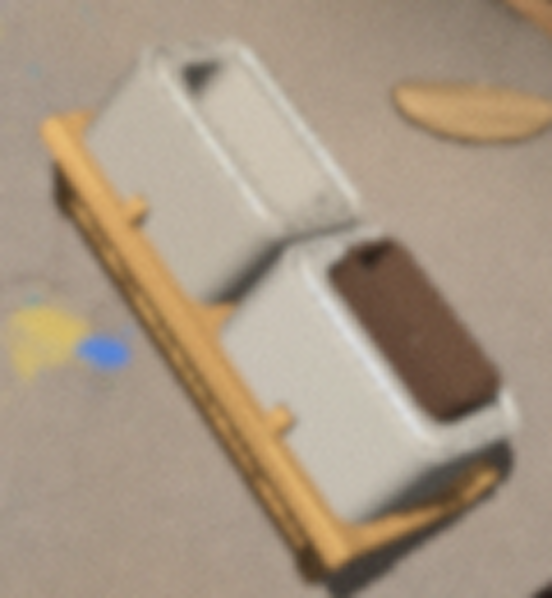

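```bash
cat > h.py <<'E'
import numpy as np,pickle
from scipy.optimize import least_squares
from scipy.spatial.transform import Rotation as R
def proj(c,P):
    P=np.atleast_2d(P);E=c["extrinsics"];q=P@E[:3,:3].T+E[:3,3]
    f=192/np.tan(np.radians(c["vertical_fov"])/2)
    return q[:,:2]/q[:,2:]*f+[c["cx"],c["cy"]]
def frame(yaw): return R.from_euler("z",yaw).as_matrix()@R.from_euler("y",-.64).as_matrix()
def lineres(c,p,spec,pts):
    # spec: ('u'|'v', value, w, v-mid)
    ax,val,w,vm=spec;F=frame(p[3])
    a,b=([val,vm-.03,w],[val,vm+.03,w]) if ax=='u' else ([-.02,val,w],[.02,val,w])
    A,B=proj(c,p[:3]+np.array([a,b])@F.T); t=(B-A)/np.linalg.norm(B-A)
    d=np.asarray(pts)-A; return d[:,0]*t[1]-d[:,1]*t[0]
E
python3 - <<'E'
from h import *
d=pickle.load(open("c0.pkl","rb")); S,D=d["scene"],d["side"]
L=[('s',('u',.026,0,0),[(130,78),(185,110)]),('s',('u',-.026,0,0),[(82,142),(145,176)]),('s',('v',-.052,0,0),[(190,126),(163,170)]),('s',('v',.052,0,0),[(76,120),(115,77)]),
('s',('v',.069,-.018,0),[(62,145),(122,60)]),('s',('u',-.052,-.018,0),[(75,178),(145,218)]),('s',('u',.052,-.018,0),[(145,47),(235,95)]),('s',('v',-.069,-.018,0),[(245,115),(182,208)]),
('s',('u',.052,-.018,-.142),[(270,119),(370,170)]),('s',('v',-.211,-.018,0),[(385,200),(322,293)]),('s',('u',-.052,-.018,-.142),[(190,230),(280,300)]),
('d',('u',.052,-.018,0),[(300,260),(430,435)]),('d',('u',.052,-.018,-.142),[(158,55),(283,238)]),('d',('v',-.211,-.018,0),[(165,48),(235,45)]),('d',('u',-.052,-.018,-.142),[(255,60),(355,205)]),('d',('u',-.026,0,0),[(400,250),(495,375)]),('d',('v',.069,-.018,0),[(440,450),(505,425)])]
def res(p,split=False):
    o=[]
    for k,s,pts in L:
        pts=np.array(pts,float); pts=pts/4+[120,110] if k=='s' else pts/4.6+[250,215]
        o.append(lineres(S if k=='s' else D,p,s,pts))
    return o if split else np.concatenate(o)
s=least_squares(res,[.45,.35,.15,0.3],loss='soft_l1'); p=s.x; print("rim centre,yaw",p)
for l,e in zip(L,res(p,1)): print(l[0],l[1],e.round(2))
F=frame(p[3]); print("foot under mould",p[:3]+F@[0,0,-.086],"axis",F[:,2])
cir=lambda x,y,r,z:np.c_[x+r*np.cos(t),y+r*np.sin(t),z+0*t]
t=np.linspace(0,6.283,90)
bb=lambda c,P:(lambda q:np.r_[q.min(0),q.max(0)])(proj(c,P))
f=lambda q:np.r_[bb(S,cir(q[0],q[1],.102,.01))-[288.5,197.5,369,247],bb(D,cir(q[0],q[1],.102,.01))-[165.5,171.5,231,227]]
b=least_squares(f,[.6,0],loss='soft_l1'); print("bat",b.x,f(b.x).round(1))
pot=lambda q:np.r_[cir(*q,.023,.01),cir(*q,.031,.035),cir(*q,.022,.074)]
f=lambda q:np.r_[bb(S,pot(q))-[295,198,320,233],bb(D,pot(q))-[205,181,226,207]]
b2=least_squares(f,b.x,loss='soft_l1'); print("pot",b2.x,f(b2.x).round(1),np.linalg.norm(b2.x-b.x))
E
cat >> h.py <<'E'
def tool(r):
    s=r.state(); q=s["tool_rot"]; return s["ee_pos"],R.from_quat([q[1],q[2],q[3],q[0]]).as_matrix()
def plan(p0,R0,p1,R1,n):
    "n equal rows taking (p0,R0) to (p1,R1)"
    w=R.from_matrix(R0.T@R1).as_rotvec()/n
    M=np.zeros((3,3));C=R0
    Q=R.from_rotvec(w).as_matrix()
    for i in range(n): M+=C; C=C@Q
    t=np.linalg.solve(M,p1-p0)
    print(n,"x",np.r_[t,w].round(4).tolist(),"|t|",np.linalg.norm(t).round(4),"|w|",np.linalg.norm(w).round(3))
def grasp_R(yaw,sgn):
    F=frame(yaw); z=-F[:,2]; y=sgn*F[:,0]; return np.c_[np.cross(y,z),y,z]
E
python3 - <<'E'
from h import *
from plant import r
p0,R0=tool(r); print(R0.round(2))
E=pickle.load(open("c0.pkl","rb"))["wrist"]["extrinsics"]; C=np.linalg.inv(E); 
print("cam in tool",R0.T@(C[:3,3]-p0),(R0.T@C[:3,:3]).round(2))
P=np.array([.573,.327,.123]);yaw=-.238
for sg in(1,-1):
    R1=grasp_R(yaw,sg); print(sg,(R0.T@R1).round(2)); plan(p0,R0,P-.13*R1[:,2],R1,12)
E
```

```text
[[-0.92  0.4  -0.  ]
 [ 0.4   0.92 -0.  ]
 [ 0.   -0.   -1.  ]]
cam in tool [ 0.0702203  -0.00056456 -0.16417654] [[ 0.   -0.97 -0.24]
 [ 1.    0.   -0.  ]
 [ 0.   -0.24  0.97]]
1 [[ 0.18 -0.79 -0.59]
 [ 0.98  0.14  0.11]
 [-0.   -0.6   0.8 ]]
12 x [-0.026, 0.0121, 0.005, -0.0444, -0.037, 0.1119] |t| 0.0292 |w| 0.126
-1 [[-0.18  0.79 -0.59]
 [-0.98 -0.14  0.11]
 [ 0.    0.6   0.8 ]]
12 x [-0.017, -0.0243, 0.0084, 0.0388, -0.0466, -0.14] |t| 0.0308 |w| 0.153
```

Units first: shifts go in cm. So -0.026 m is -2.6, 0.012 m is 1.2.

```bash
echo '[{"xyz": [-2.6, 1.2, 0.5], "rotvec": [-0.0444, -0.037, 0.1119]}, {"xyz": [-2.6, 1.2, 0.5], "rotvec": [-0.0444, -0.037, 0.1119]}, {"xyz": [-2.6, 1.2, 0.5], "rotvec": [-0.0444, -0.037, 0.1119]}, {"xyz": [-2.6, 1.2, 0.5], "rotvec": [-0.0444, -0.037, 0.1119]}, {"xyz": [-2.6, 1.2, 0.5], "rotvec": [-0.0444, -0.037, 0.1119]}, {"xyz": [-2.6, 1.2, 0.5], "rotvec": [-0.0444, -0.037, 0.1119]}, {"xyz": [-2.6, 1.2, 0.5], "rotvec": [-0.0444, -0.037, 0.1119]}, {"xyz": [-2.6, 1.2, 0.5], "rotvec": [-0.0444, -0.037, 0.1119]}, {"xyz": [-2.6, 1.2, 0.5], "rotvec": [-0.0444, -0.037, 0.1119]}, {"xyz": [-2.6, 1.2, 0.5], "rotvec": [-0.0444, -0.037, 0.1119]}]' | python3 drive.py
echo '[{"xyz": [-2.6, 1.2, 0.5], "rotvec": [-0.0444, -0.037, 0.1119]}, {"xyz": [-2.6, 1.2, 0.5], "rotvec": [-0.0444, -0.037, 0.1119]}, {}, {}]' | python3 drive.py 0.078
python3 - <<'E'
from h import *
from plant import r
import cv2
c=r.capture("wrist"); pickle.dump((c,tool(r)),open("c1.pkl","wb"))
im=np.ascontiguousarray(c["image"][:,:,::-1]); cv2.imwrite("pics/w1.png",cv2.resize(im,(800,600),interpolation=cv2.INTER_CUBIC))
p,R0=tool(r); print(p,R0[:,2],r.state()["joints"])
E
```

```text
clock: 1.15
ee_pos: [0.4752, 0.3977, 0.2204]
tool_rot: [0.213, 0.68, 0.681, 0.168]
wrist_force: [0.0, 0.0, 0.1]
gripper_width: 0.0937
grip_force: 0.0
clock: 1.55
ee_pos: [0.4964, 0.3457, 0.2273]
tool_rot: [0.247, 0.746, 0.587, 0.195]
wrist_force: [0.6, -0.4, 0.4]
gripper_width: 0.0781
grip_force: 0.0
[0.49658518 0.34615434 0.22767177] [ 0.58051116 -0.13839543 -0.80240482] [ 0.73267694  0.09688129  1.79022522 -0.64184081  0.96214978  1.26668193]
```

View pics/w1.png

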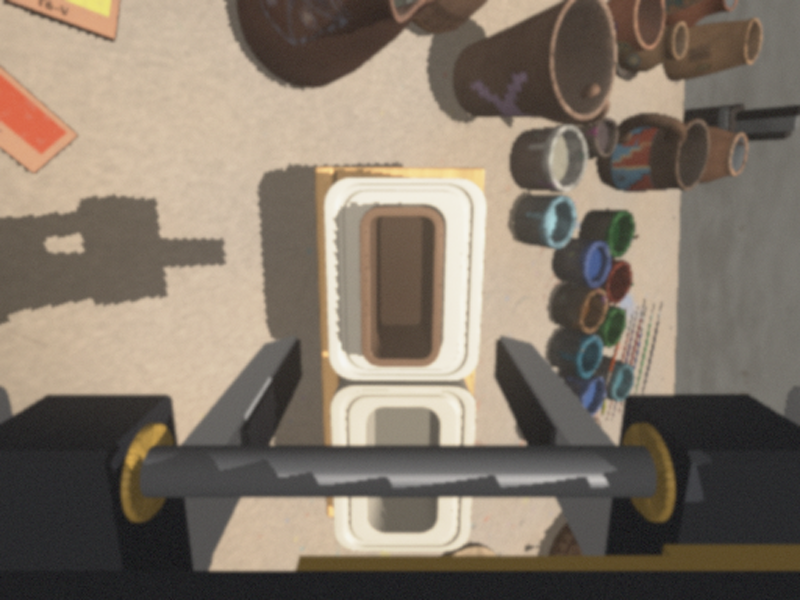

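The wrist view shows the rim sitting at x 361–446, y 206–366 (in the 800-px picture), and the fingers straddle it, slightly right of it. I'll enlarge it for sub-pixel edges.

```bash
python3 - <<'E'
import pickle,cv2
c,_=pickle.load(open("c1.pkl","rb"))
im=c["image"][105:250,195:325,::-1]; cv2.imwrite("pics/w1c.png",cv2.resize(im,(520,580),interpolation=cv2.INTER_CUBIC))
E
```

```text
(no output)
```

View pics/w1c.png

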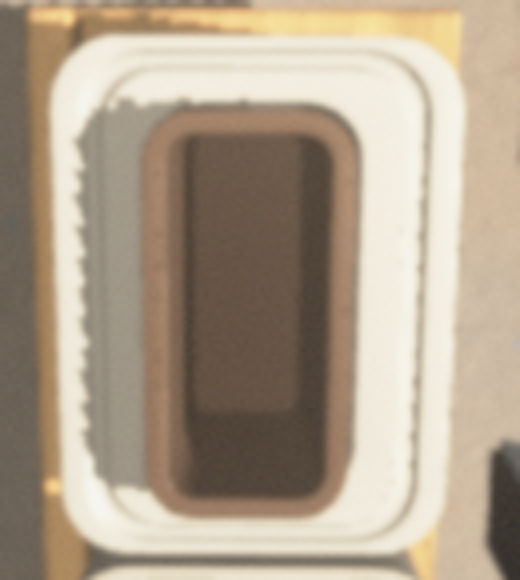

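```bash
python3 - <<'E'
from h import *
from plant import r
c,_=pickle.load(open("c1.pkl","rb")); S=pickle.load(open("c0.pkl","rb"))["scene"]
L=[('w',('u',-.026,0,0),[(142,150),(146,480)]),('w',('u',.026,0,0),[(357,160),(352,465)]),('w',('v',.052,0,0),[(190,107),(310,107)]),('w',('v',-.052,0,0),[(190,517),(310,517)]),
('w',('u',-.052,-.018,0),[(50,120),(63,480)]),('w',('u',.052,-.018,0),[(464,120),(447,480)]),('w',('v',.069,-.018,0),[(120,36),(400,38)]),('w',('v',-.069,-.018,0),[(120,554),(380,554)]),
('s',('u',.026,0,0),[(130,78),(185,110)]),('s',('u',-.026,0,0),[(82,142),(145,176)]),('s',('v',.069,-.018,0),[(62,145),(122,60)]),('s',('v',-.069,-.018,0),[(245,115),(182,208)]),('s',('v',-.211,-.018,0),[(385,200),(322,293)])]
def mk(use):
  def res(p,split=False):
    o=[]
    for k,s,pts in L:
        if k not in use: continue
        pts=np.array(pts,float)/4+([120,110] if k=='s' else [195,105])
        o.append(lineres(S if k=='s' else c,p,s,pts))
    return o if split else np.concatenate(o)
  return res
for use in('w','ws'):
    f=mk(use); s=least_squares(f,[.573,.327,.123,-.238],loss='soft_l1'); print(use,s.x.round(4)); print(np.array(f(s.x,1)).round(2).tolist())
p=s.x; p0,R0=tool(r); R1=grasp_R(p[3],1)
print("foot",p[:3]+frame(p[3])@[0,0,-.086])
plan(p0,R0,p[:3]-.04*R1[:,2],R1,4)
print("tool-axes offset to rim",R0.T@(p[:3]-p0))
E
```

```text
w [ 0.5731  0.328   0.1264 -0.243 ]
[[0.85, 0.93], [1.42, 0.43], [0.35, 0.5], [0.44, 0.6], [-0.63, -1.0], [-1.04, -1.11], [-0.4, -0.54], [-0.73, -0.37]]
ws [ 0.574   0.3273  0.1245 -0.2428]
[[0.68, 0.78], [0.88, -0.07], [0.68, 0.83], [0.07, 0.23], [-0.63, -0.99], [-1.71, -1.72], [0.05, -0.11], [-1.13, -0.77], [0.51, 0.97], [1.73, 1.07], [-0.49, -0.58], [0.44, 0.21], [-0.54, -0.52]]
foot [0.62381106 0.31497861 0.05556275]
4 x [0.0, 0.0006, 0.0226, -0.0001, -0.0013, 0.0012] |t| 0.0226 |w| 0.002
tool-axes offset to rim [-0.00036533  0.00235154  0.13027293]
```

```bash
echo '[{"xyz": [0, 0.17, 3], "rotvec": [0, -0.005, 0.005]}, {"xyz": [0, 0, 3]}, {"xyz": [0, 0, 3]}, {"xyz": [0, 0, 2]}, {"xyz": [0, 0, 1]}, {"xyz": [0, 0, 0.6]}, {"xyz": [0, 0, 0.2]}, {}]' | python3 drive.py 0.07
python3 - <<'E'
from h import *
from plant import r
import cv2
c=r.capture("wrist"); pickle.dump((c,tool(r)),open("c2.pkl","wb"))
cv2.imwrite("pics/w2.png",cv2.resize(c["image"][60:330,120:390,::-1],(600,600),interpolation=cv2.INTER_CUBIC))
p,R0=tool(r); print(R0.T@(np.array([.5735,.3276,.1255])-p), r.state()["wrist_force"])
E
```

```text
clock: 2.4
ee_pos: [0.5724, 0.3276, 0.1269]
tool_rot: [0.248, 0.748, 0.584, 0.194]
wrist_force: [0.7, -0.4, -0.3]
gripper_width: 0.0698
grip_force: 0.0
[ 0.00024058 -0.00014684  0.00194972] [-0.49085158  0.40614395  0.31436933]
```

View pics/w2.png

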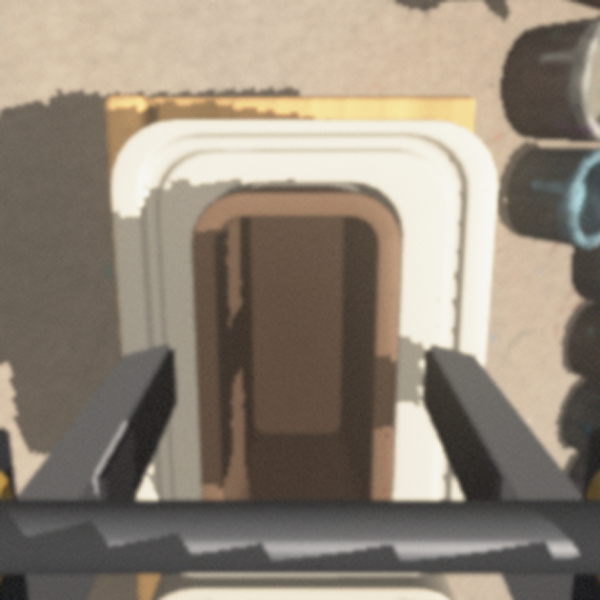

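The tips' midpoint is at x≈300 and the rim's middle at ≈296, so I'll shift about 0.8 mm to -y and close gently.

To row units: 0.001 m is 0.1, -0.0008 m is -0.08.

```bash
echo '[{"xyz": [0, -0.08, 0.1]}, {}, {}, {}, {}]' | python3 drive.py 0.04 5
echo '[{}, {}, {}]' | python3 drive.py 0.04 12; python3 -c "
from h import *
from plant import r
p,R0=tool(r);s=r.state();print(R0.T@s['wrist_force'],R0.T@s['ft_torque'])"
```

```text
clock: 2.95
ee_pos: [0.5724, 0.3272, 0.1255]
tool_rot: [0.248, 0.748, 0.584, 0.194]
wrist_force: [-1.5, 0.0, 2.7]
gripper_width: 0.0515
grip_force: 5.0
clock: 3.25
ee_pos: [0.5724, 0.3272, 0.1255]
tool_rot: [0.248, 0.748, 0.584, 0.194]
wrist_force: [-3.8, -0.2, 5.3]
gripper_width: 0.0516
grip_force: 12.0
[-1.15676412  0.24530469 -6.47125015] [ 0.19984634 -0.22910014 -0.03158214]
```

To row units: -0.005 m is -0.5, -0.003 m is -0.3.

```bash
echo '[{}, {"xyz": [0, 0, -0.3]}, {"xyz": [0, 0, -0.5]}, {"xyz": [0, 0, -0.5]}]' | python3 drive.py 0.04 22; python3 -c "
from h import *
from plant import r
p,R0=tool(r);s=r.state();print(R0.T@s['wrist_force'],R0.T@s['ft_torque'],frame(-.2428)[:,2]+R0[:,2])"
```

```text
clock: 3.65
ee_pos: [0.5646, 0.3285, 0.1347]
tool_rot: [0.248, 0.748, 0.584, 0.193]
wrist_force: [2.5, 0.5, -3.1]
gripper_width: 0.0512
grip_force: 22.0
[ 1.08702676 -0.0057608   3.8086124 ] [ 0.01388647  0.17202459 -0.03261027] [-0.00066176 -0.00125085 -0.00025307]
```

Forces are small (weight-level only), so I continue straight out, to beyond 52 mm and clear.

To row units: -0.02 m is -2, -0.01 m is -1.

```bash
echo '[{"xyz": [0, 0, -0.8]}, {"xyz": [0, 0, -0.8]}, {"xyz": [0, 0, -0.8]}, {"xyz": [0, 0, -1]}, {"xyz": [0, 0, -1]}, {"xyz": [0, 0, -1]}, {"xyz": [0, 0, -2]}, {"xyz": [0, 0, -2]}, {"xyz": [0, 0, -2]}, {}]' | python3 drive.py - 25; python3 - <<'E'
from h import *
from plant import r
import cv2
c=r.capture("side");a=c["image"][:,:,::-1]
w=r.capture("wrist")["image"][:,:,::-1]
o=np.zeros((520,800,3),np.uint8);o[:,:400]=cv2.resize(a[150:345,230:380],(400,520));o[:384,400:]=cv2.resize(w,(400,300)).repeat(1,0)[:384] if 0 else cv2.copyMakeBorder(cv2.resize(w,(400,300)),0,84,0,0,0)
cv2.imwrite("pics/d1.png",o)
p,R0=tool(r);s=r.state();print(R0.T@s['wrist_force'],s['gripper_width'],p)
E
```

```text
clock: 4.65
ee_pos: [0.4987, 0.3471, 0.2303]
tool_rot: [0.247, 0.748, 0.584, 0.197]
wrist_force: [1.2, 0.2, -2.5]
gripper_width: 0.0509
grip_force: 25.0
[-0.02308257 -1.91310602  2.74904005] 0.051427216615906365 [0.49843417 0.34557475 0.22714739]
```

View pics/d1.png

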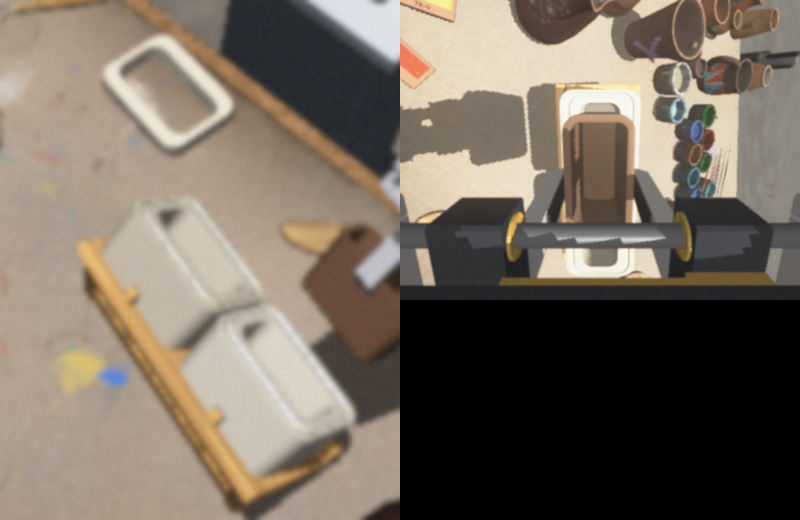

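The planter is out of the mould, held squarely, and both moulds are in place. Next I'll measure the bat and pot closely in one combined crop.

```bash
python3 - <<'E'
import cv2,numpy as np
a=cv2.imread("pics/scene0.png")[190:260,280:380]; b=cv2.imread("pics/side0.png")[165:235,155:255]
o=np.vstack([cv2.resize(x,None,fx=4.2,fy=4.2,interpolation=cv2.INTER_CUBIC) for x in(a,b)]); cv2.imwrite("pics/bat.png",o);print(o.shape)
E
```

```text
(588, 420, 3)
```

View pics/bat.png

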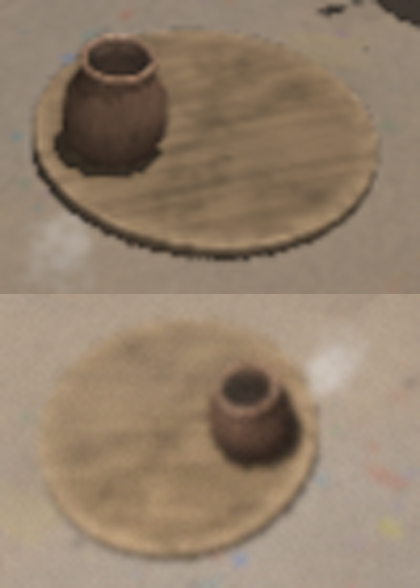

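```bash
python3 - <<'E'
from h import *
from plant import r
d=pickle.load(open("c0.pkl","rb")); S,D=d["scene"],d["side"]
for c,uv in((S,(308.8,203.8)),(D,(213.6,187.4))):
    print("pot",least_squares(lambda q:proj(c,[q[0],q[1],.074])[0]-uv,[.6,-.15]).x)
t=np.linspace(0,6.283,90)
bb=lambda c,q:(lambda z:np.r_[z.min(0),z.max(0)])(proj(c,np.c_[q[0]+.102*np.cos(t),q[1]+.102*np.sin(t),.01+0*t]))
for nm,c,o in(("S",S,[288.6,196.7,370.2,249.5]),("D",D,[164.5,170.7,230.5,226])):
    s=least_squares(lambda q:bb(c,q)-o,[.62,-.17]); print("bat",s.x,s.fun.round(1))
p0,R0=tool(r)
T=np.array([.649,-.203,.20]); a=-.785
y=np.array([np.cos(a),np.sin(a),0]);z=np.array([0,0,-1.]);R1=np.c_[np.cross(y,z),y,z]
p0=p0+R0@[0,0,-.04]; plan(p0,R0,T,R1,16)
E
```

```text
pot [ 0.57955057 -0.13946326]
pot [ 0.58818731 -0.13049893]
bat [ 0.61633217 -0.18142297] [-0.5  0.1  0.5 -0.2]
bat [ 0.62251506 -0.1735374 ] [-0.5 -0.9  0.5  0.7]
16 x [-0.0258, 0.0243, 0.0118, 0.039, -0.0109, 0.0326] |t| 0.0373 |w| 0.052
```

```bash
echo '[{"xyz": [0, 0, -2]}, {"xyz": [0, 0, -2]}, {"xyz": [0, 0, -2]}, {}]' | python3 drive.py; python3 - <<'E'
from h import *
from plant import r
p0,R0=tool(r)
T=np.array([.6435,-.207,.20]); a=-.868
y=np.array([np.cos(a),np.sin(a),0]);z=np.array([0,0,-1.]);R1=np.c_[np.cross(y,z),y,z]
plan(p0,R0,T,R1,20)
n=20;w=R.from_matrix(R0.T@R1).as_rotvec()/n;Q=R.from_rotvec(w).as_matrix()
M=np.zeros((3,3));C=R0
for i in range(n): M=M+C;C=C@Q
t=np.linalg.solve(M,T-p0);p=p0;C=R0
for i in range(n):
    p=p+C@t;C=C@Q
    if i%3==2: print(p.round(3),"lowest foot",(p+C@np.array([[a,b,.071] for a in(-.047,.047) for b in(-.021,.021)]).T.reshape(3,-1) .min(1) if 0 else (C@np.array([[a,b,.071] for a in(-.047,.047) for b in(-.021,.021)]).T)[2].min()+p[2]).round(3))
E
```

```text
clock: 5.15
ee_pos: [0.4641, 0.3549, 0.2763]
tool_rot: [0.248, 0.748, 0.584, 0.195]
wrist_force: [0.6, 0.1, -2.1]
gripper_width: 0.0514
grip_force: 25.0
20 x [-0.02, 0.0205, 0.0106, 0.031, -0.0102, 0.0301] |t| 0.0306 |w| 0.044
[0.514 0.278 0.285] lowest foot 0.212
[0.557 0.197 0.286] lowest foot 0.211
[0.592 0.113 0.279] lowest foot 0.203
[0.619 0.026 0.265] lowest foot 0.189
[ 0.636 -0.061  0.245] lowest foot 0.17
[ 0.644 -0.149  0.22 ] lowest foot 0.147
```

Path is clear of everything; go.

```bash
echo '[{"xyz": [-2, 2.05, 1.06], "rotvec": [0.031, -0.0102, 0.0301]}, {"xyz": [-2, 2.05, 1.06], "rotvec": [0.031, -0.0102, 0.0301]}, {"xyz": [-2, 2.05, 1.06], "rotvec": [0.031, -0.0102, 0.0301]}, {"xyz": [-2, 2.05, 1.06], "rotvec": [0.031, -0.0102, 0.0301]}, {"xyz": [-2, 2.05, 1.06], "rotvec": [0.031, -0.0102, 0.0301]}, {"xyz": [-2, 2.05, 1.06], "rotvec": [0.031, -0.0102, 0.0301]}, {"xyz": [-2, 2.05, 1.06], "rotvec": [0.031, -0.0102, 0.0301]}, {"xyz": [-2, 2.05, 1.06], "rotvec": [0.031, -0.0102, 0.0301]}, {"xyz": [-2, 2.05, 1.06], "rotvec": [0.031, -0.0102, 0.0301]}, {"xyz": [-2, 2.05, 1.06], "rotvec": [0.031, -0.0102, 0.0301]}]' | python3 drive.py
echo '[{"xyz": [-2, 2.05, 1.06], "rotvec": [0.031, -0.0102, 0.0301]}, {"xyz": [-2, 2.05, 1.06], "rotvec": [0.031, -0.0102, 0.0301]}, {"xyz": [-2, 2.05, 1.06], "rotvec": [0.031, -0.0102, 0.0301]}, {"xyz": [-2, 2.05, 1.06], "rotvec": [0.031, -0.0102, 0.0301]}, {"xyz": [-2, 2.05, 1.06], "rotvec": [0.031, -0.0102, 0.0301]}, {"xyz": [-2, 2.05, 1.06], "rotvec": [0.031, -0.0102, 0.0301]}, {"xyz": [-2, 2.05, 1.06], "rotvec": [0.031, -0.0102, 0.0301]}, {"xyz": [-2, 2.05, 1.06], "rotvec": [0.031, -0.0102, 0.0301]}, {"xyz": [-2, 2.05, 1.06], "rotvec": [0.031, -0.0102, 0.0301]}, {"xyz": [-2, 2.05, 1.06], "rotvec": [0.031, -0.0102, 0.0301]}]' | python3 drive.py
echo '[{}, {}]' | python3 drive.py
python3 - <<'E'
from h import *
from plant import r
import cv2
p0,R0=tool(r)
T=np.array([.6435,-.207,.10]); a=-.868
y=np.array([np.cos(a),np.sin(a),0]);z=np.array([0,0,-1.]);R1=np.c_[np.cross(y,z),y,z]
plan(p0,R0,T,R1,5); print(R0[:,2], r.state()["joints"])
o=[]
for n in("scene","side","wrist"):
    c=r.capture(n); o.append(cv2.resize(c["image"][:,:,::-1],(400,300))if n=="wrist" else c["image"][(100 if n=="scene" else 130):][:150,(230 if n=="scene" else 120):][:,:200,::-1])
    if n!="wrist": o[-1]=cv2.resize(o[-1],(400,300),interpolation=cv2.INTER_CUBIC)
cv2.imwrite("pics/h1.png",np.vstack([np.hstack(o[:2]),np.hstack([o[2],o[2]*0])]))
E
```

```text
clock: 6.15
ee_pos: [0.6016, 0.0812, 0.271]
tool_rot: [0.127, 0.866, 0.475, 0.097]
wrist_force: [0.3, -0.0, -1.6]
gripper_width: 0.0514
grip_force: 25.0
clock: 7.15
ee_pos: [0.6414, -0.2099, 0.1953]
tool_rot: [0.0, 0.94, 0.342, -0.004]
wrist_force: [1.2, 1.0, -2.4]
gripper_width: 0.0513
grip_force: 25.0
clock: 7.35
ee_pos: [0.6411, -0.2087, 0.1952]
tool_rot: [-0.0, 0.94, 0.342, -0.003]
wrist_force: [-0.1, -0.1, -2.5]
gripper_width: 0.0513
grip_force: 25.0
5 x [0.0007, 0.0001, 0.019, -0.0006, 0.0012, -0.0008] |t| 0.019 |w| 0.002
[-0.0065767  -0.00138002 -0.99997742] [-0.44099161  0.43613389  1.2938691  -0.00410365  1.41694946  0.43181192]
```

View pics/h1.png

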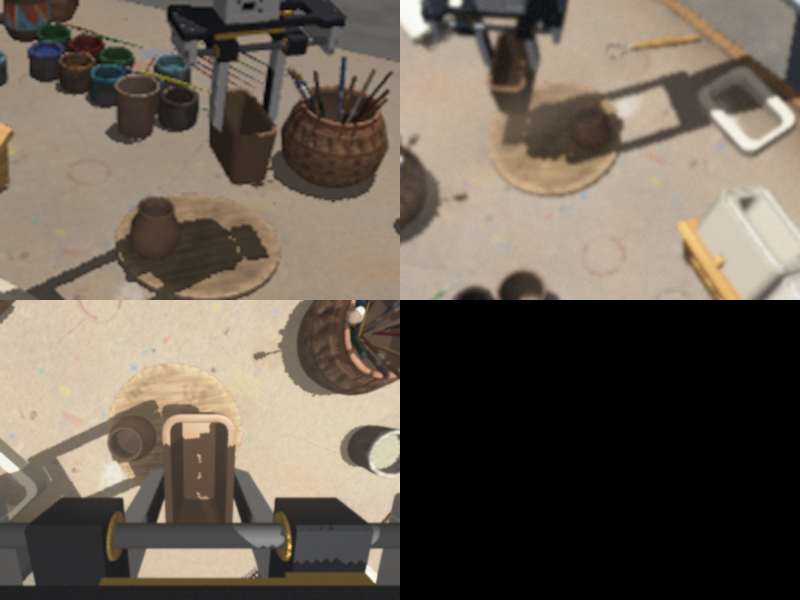

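The wrist view shows the bat (left edge 109, right edge 242, top edge 63 in the 400-px frame) and the pot's mouth at (129,143). The planter is upright and well aligned in the hand. I'll turn these into positions.

```bash
python3 - <<'E'
from h import *
from plant import r
c=r.capture("wrist"); k=512/400
print("pot",least_squares(lambda q:proj(c,[q[0],q[1],.074])[0]-np.array([129,143])*k,[.6,-.15]).x)
t=np.linspace(0,6.283,180)
def f(q):
    z=proj(c,np.c_[q[0]+.102*np.cos(t),q[1]+.102*np.sin(t),.01+0*t]); return np.r_[z[:,0].min(),z[:,0].max(),z[:,1].min()]-np.array([109,242,63])*k
s=least_squares(f,[.62,-.17]); print("bat",s.x,s.fun)
p0,R0=tool(r); print(p0,"pot rel in tool",R0.T@(np.array([.58,-.139,.074])-p0),"bat rel",R0.T@(np.array([.617,-.18,.01])-p0))
E
```

```text
pot [ 0.58886559 -0.13795563]
bat [ 0.6208833  -0.17884265] [-1.62081937  1.62267436  0.2032184 ]
[ 0.64230836 -0.20634272  0.19832802] pot rel in tool [-0.0035788  -0.0917231   0.12429359] bat rel [-0.00158716 -0.03655812  0.18831591]
```

To row units: 0.004 m is 0.4, 0.02 m is 2.

```bash
echo '[{"xyz": [0, 0, 2], "rotvec": [-0.003, 0.006, -0.004]}, {"xyz": [0, 0, 2]}, {"xyz": [0, 0, 2]}, {"xyz": [0, 0, 2]}, {"xyz": [0, 0, 1.5]}, {"xyz": [0, 0, 0.8]}, {"xyz": [0, 0, 0.4]}, {}, {}]' | python3 drive.py
echo '[{"xyz": [0, 0, 0.2]}, {"xyz": [0, 0, 0.2]}, {}]' | python3 drive.py
echo '[{"xyz": [0, 0, 0.15]}, {}]' | python3 drive.py
```

```text
clock: 8.45
ee_pos: [0.6433, -0.2077, 0.0924]
tool_rot: [0.002, 0.938, 0.345, 0.002]
wrist_force: [0.5, -0.2, -3.0]
gripper_width: 0.0512
grip_force: 25.0
clock: 8.75
ee_pos: [0.6423, -0.2074, 0.0871]
tool_rot: [0.001, 0.938, 0.345, 0.001]
wrist_force: [-0.2, -0.1, -4.0]
gripper_width: 0.0513
grip_force: 25.0
clock: 8.95
ee_pos: [0.6423, -0.2074, 0.0854]
tool_rot: [0.001, 0.938, 0.345, 0.001]
wrist_force: [-0.1, 0.4, -3.2]
gripper_width: 0.0509
grip_force: 25.0
```

```bash
for i in 1 2 3; do echo '[{"xyz": [0, 0, 0.1]}, {}]' | python3 drive.py | grep -E "ee_pos|wrist"; done
```

```text
ee_pos: [0.6424, -0.2073, 0.0845]
wrist_force: [0.7, 0.4, -3.0]
ee_pos: [0.6424, -0.2073, 0.0835]
wrist_force: [0.4, -0.9, -3.4]
ee_pos: [0.6424, -0.2074, 0.0825]
wrist_force: [0.4, -0.2, -2.5]
```

```bash
for i in 1 ; do echo '[{"xyz": [0, 0, 0.1]}, {}]' | python3 drive.py | grep -E "ee_pos|wrist";echo '[{"xyz": [0, 0, 0.07]}, {}]' | python3 drive.py | grep -E "ee_pos|wrist"; done
```

```text
ee_pos: [0.6424, -0.2073, 0.0815]
wrist_force: [-0.5, 0.2, -3.5]
ee_pos: [0.6424, -0.2074, 0.0808]
wrist_force: [-0.3, 0.2, -3.2]
```

```bash
echo '[{"xyz": [0, 0, 0.07]}, {}]' | python3 drive.py | grep -E "ee_pos|wrist";echo '[{"xyz": [0, 0, 0.07]}, {}]' | python3 drive.py | grep -E "ee_pos|wrist"
```

```text
ee_pos: [0.6424, -0.2074, 0.0802]
wrist_force: [-0.2, -0.8, -1.9]
ee_pos: [0.6424, -0.2074, 0.0794]
wrist_force: [0.2, -0.1, -3.4]
```

```bash
for i in 1 2; do echo '[{"xyz": [0, 0, 0.07]}, {}]' | python3 drive.py | grep -E "ee_pos|wrist"; done
```

```text
ee_pos: [0.6424, -0.2074, 0.0787]
wrist_force: [0.7, -0.2, -3.0]
ee_pos: [0.6424, -0.2074, 0.078]
wrist_force: [-0.6, -0.9, -3.3]
```

```bash
for i in 1 2; do echo '[{"xyz": [0, 0, 0.07]}, {}]' | python3 drive.py | grep -E "ee_pos|wrist"; done
```

```text
ee_pos: [0.6424, -0.2074, 0.0773]
wrist_force: [-0.9, 0.6, -2.5]
ee_pos: [0.6425, -0.2074, 0.0767]
wrist_force: [-0.4, -0.8, -3.2]
```

```bash
for i in 1 2 3; do echo '[{"xyz": [0, 0, 0.06]}, {}]' | python3 drive.py | grep -E "ee_pos|wrist|clock"; done; python3 - <<'E'
from h import *
from plant import r
import cv2
f=[]
for i in range(6): f.append(r.state()["wrist_force"]) or r.capture("wrist")
print(np.mean(f,0))
E
```

```text
clock: 11.35
ee_pos: [0.6426, -0.2074, 0.0767]
wrist_force: [-0.8, 0.8, -0.5]
clock: 11.55
ee_pos: [0.6426, -0.2075, 0.0766]
wrist_force: [-2.0, 0.7, 4.5]
clock: 11.75
ee_pos: [0.6427, -0.2075, 0.0766]
wrist_force: [-3.5, 0.0, 7.4]
[-3.72725657  0.98357887  7.54793347]
```

Contact is felt at z = 0.0767. I ease off the press, release slightly, and check.

To row units: -0.0012 m is -0.12.

```bash
echo '[{"xyz": [0, 0, -0.12]}, {}]' | python3 drive.py - 8; echo '[{}, {}, {}]' | python3 drive.py 0.062; echo '[{"xyz": [0, 0, -0.5]}, {"xyz": [0, 0, -1]}, {"xyz": [0, 0, -2]}, {"xyz": [0, 0, -3]}, {"xyz": [0, 0, -3]}, {"xyz": [0, 0, -3]}, {"xyz": [0, 0, -2]}, {}, {}]' | python3 drive.py
```

```text
clock: 12.25
ee_pos: [0.6429, -0.2076, 0.0766]
tool_rot: [0.002, 0.938, 0.345, 0.002]
wrist_force: [-1.3, -0.4, 2.8]
gripper_width: 0.0517
grip_force: 8.0
clock: 12.55
ee_pos: [0.6426, -0.2074, 0.0758]
tool_rot: [0.001, 0.938, 0.345, 0.002]
wrist_force: [-0.5, 0.1, 0.2]
gripper_width: 0.0616
grip_force: 0.0
clock: 13.45
ee_pos: [0.6421, -0.2073, 0.2218]
tool_rot: [0.002, 0.938, 0.345, 0.002]
wrist_force: [-0.8, -0.5, -0.4]
gripper_width: 0.062
grip_force: 0.0
```

The picture budget is used up, so I'll check by numbers: change against the first scene image versus the projected planter model, and the pot's unchanged patch.

```bash
python3 - <<'E'
from h import *
from plant import r
import cv2
d=pickle.load(open("c0.pkl","rb"))
a=-.868+.0; u=np.array([np.cos(a),np.sin(a),0]);v=np.array([-u[1],u[0],0])
p,R0=tool(r);u=R0[:,1];v=R0[:,0]
P=np.array([.6425,-.2075,0])
pts=[P+su*hx*u+sv*hy*v+[0,0,z] for hx,hy,z in((.021,.047,.01),(.026,.052,.08)) for su in(1,-1) for sv in(1,-1)]
for n in("scene","wrist"):
    c=r.capture(n);im=c["image"]
    q=proj(c,pts); print(n,"model foot",q[:4].round(0).tolist(),"rim",q[4:].round(0).tolist())
    if n=="scene":
        df=cv2.absdiff(im,d[n]["image"]).max(2)
        h=cv2.cvtColor(im,cv2.COLOR_RGB2GRAY)
        s=df[190:260:3,285:380:3]; print("\n".join("".join("#" if x>25 else "." for x in row) for row in s))
        print("pot patch",df[198:234,294:321].mean(), "ring",df[232:280,182:250].mean(),"tool",df[270:300,262:328].mean(),"rib",df[213:230,116:160].mean())
    else:
        hs=cv2.cvtColor(im,cv2.COLOR_RGB2HSV); s=hs[60:300:6,100:400:4]
        print("\n".join("".join("#" if x[1]>95 else "." for x in row) for row in s))
E
```

```text
scene model foot [[345.0, 206.0], [357.0, 230.0], [329.0, 208.0], [341.0, 232.0]] rim [[349.0, 183.0], [364.0, 208.0], [329.0, 185.0], [342.0, 211.0]]
...............########.........
...............#########........
...............#########........
......####.....##########.......
.....#....#....##########.......
.....#....#....###########......
......####....#########.##......
...........#.#############......
...........#..###########.......
...#........#############.......
.###........#############.......
.##........##############.......
#.#........###############......
####.......##############.......
...####################.........
..#.##############..............
..##...##########...............
...#....#######.................
........#####...................
........#.......................
......#####.....................
....####........................
..####..........................
#####...........................
pot patch 18.007201646090536 ring 33.80392156862745 tool 13.248484848484848 rib 11.594919786096257
wrist model foot [[272.0, 133.0], [271.0, 207.0], [238.0, 
[... 2432 characters left out ...]
................
...........................................................................
...........................................................................
...........................................................................
...........................................................................
...........................................................................
......####..........................................................####...
.....#####..........................................................#####..
....###................................................................###.
....##..................................................................##.
```

Units first: shifts go in cm. So -0.04 m is -4, 0.04 m is 4.

```bash
echo '[{"xyz": [0, 0, -4]}, {"xyz": [0, 0, -4]}, {"xyz": [0, 4, 0]}, {"xyz": [0, 4, 0]}, {"xyz": [0, 4, 0]}, {"xyz": [0, 4, 0]}, {"xyz": [0, 4, 0]}, {}, {}]' | python3 drive.py ; python3 - <<'E'
from h import *
from plant import r
import cv2
d=pickle.load(open("c0.pkl","rb"))
im=r.capture("scene")["image"];df=cv2.absdiff(im,d["scene"]["image"]).max(2)
print("pot",df[198:234,294:321].mean(),"ring",df[232:280,182:250].mean(),"tool",df[270:300,262:328].mean(),"rib",df[213:230,116:160].mean())
print("\n".join("".join("#" if x>25 else "." for x in row) for row in df[170:260:3,285:380:2]))
g=lambda x:np.float32(cv2.Laplacian(cv2.GaussianBlur(cv2.cvtColor(x,cv2.COLOR_RGB2GRAY),(0,0),1),cv2.CV_32F))
for n,(y0,y1,x0,x1) in dict(pot=(194,220,290,322),ring=(228,282,178,254)).items():
    print(n,cv2.phaseCorrelate(g(d["scene"]["image"])[y0:y1,x0:x1].copy(),g(im)[y0:y1,x0:x1].copy()))
E
```

```text
clock: 14.45
ee_pos: [0.7707, -0.3599, 0.2948]
tool_rot: [-0.002, 0.939, 0.345, -0.001]
wrist_force: [0.3, -0.3, 0.5]
gripper_width: 0.0623
grip_force: 0.0
pot 13.718106995884774 ring 32.606617647058826 tool 36.94292929292929 rib 18.254010695187166
................................................
................................................
................................................
................................................
................................................
...........................#####................
.......................##########...............
.......................###########..............
.......................############.............
.......................#############............
.......................##############...........
.......................###############..........
.......................###############........##
.....................##################...######
....................############################
.....................###########################
......................###############..#########
.......................##############...########
......................###############...########
..................##################......######
.................##################........#####
..............##################................
.........#########################..............
........############################.........###
.....###..###########################......#####
.#########...######################....#######..
##############.....###########...#########......
####################........############........
####################################............
#################################...............
pot ((0.04689839622639447, 0.2880375284350869), 0.8499928773553284)
ring ((-0.24375757497478645, 0.3002434578815816), 0.4085953529234286)
```

```bash
python3 -c "
from plant import r
print(r.hand_in())"
```

```text
the job is handed in; nothing more can be done
None
```

I drew the planter straight out of its mould and stood it upright, mouth up, on the bat, about 37 mm by estimate from the squat pot, which did not move. I handed the job in at about 14.5 s; the final check was by image numbers, since my 10 pictures were used up.

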